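Press the dip-tub lids home in the dispenser tube

TASK

One of the two upright steel lid-dispenser tubes has its stack of white lids stuck high up, just below the mouth. Take the wooden-handled pusher out of the steel pot and push that stack straight down the tube with the pusher's foot until it stops on the bottom, pressing firmly there. Then let go and leave the pusher standing in the tube on the lids, as their weight; keep the fingers off the lids.

Things in the scene. Friction and masses are not known exactly. Their poses are not given: they have to be found in the camera images.
- dispenser_mouth (a point): Centre of the mouth of the dispenser to work on, the one with lids high up near its mouth: an upright round steel tube, bore 48 mm, 60 mm collar at the open top, a narrow sight slot down the side facing the robot, fixed on an 84 x 84 x 10 mm foot plate (immovable). The mouth is 120 mm above the worktop, the tube floor 110 mm below the mouth. z is up along the tube.
- full_dispenser_mouth (a point): Centre of the mouth of a second, identical dispenser, likewise 120 mm above the worktop. Its lids already lie at the bottom (top of stack 85 mm below the mouth); there is nothing to do there. Which dispenser stands where changes from start to start.
- lids (a joint): How far the top of the nested stack of white lids (45 mm across, 25 mm high, one rigid unit) in that tube lies below the mouth, in m. Starts at 0.006 to 0.026; 0.085 is fully home on the tube floor. Slides stiffly: about 4 N moves it, it stays where left, does not spring back, and the pusher's weight (1.5 N) does not move it. At the bottom it stops dead; a firm press there is 10 to 20 N.
- lids_top (a point): Centre of the top face of that lid stack, on the tube's axis; it moves down as the stack is pushed. Fully home it is 35 mm above the worktop.
- pusher_grip (a point): Middle of the pusher's handle, on its axis, to be grasped from above. The pusher (150 g) stands upright and loose in the steel pot, 160 mm long; from the underside up: grey round foot 30 mm across, 12 mm high; steel stem 12 mm across; guard disc 38 mm across at 106 to 112 mm; round wooden handle 26 mm across at 112 to 160 mm. This point is 136 mm above the underside. z runs up the tool.
- pusher_foot (a point): Centre of the underside of the pusher's foot, on its axis, 136 mm below pusher_grip.
- pot: The small round open steel pot, 67 mm across the rim, 52 mm high, inner floor 2 mm up, in which the pusher stands; origin at the centre of its underside. Loose, 110 g. Lift the pusher straight up until its foot is clear of the rim.
There are look-alikes about, which are no part of the job. What is shaped like the part that bears dispenser_mouth but yellow is not meant.

How it is judged:
By the outcome, as a careful person would: the job done as asked, in the order asked, and still so for the second after the job is handed in, with the robot touching nothing.
It also fails if it takes over 45 s, if anything falls off the work surface, if the arm or the gripper's body presses on something with over 40 N, if the wrist force passes 120 N, or if a joint passes its speed limit or range.

ROBOT

A 6-joint arm with a two-finger parallel gripper is mounted at the origin on a cart in front of the work surface, level with it; the furniture and walls round the work are solid. World frame = base frame: x ahead of the robot, y to its left, z up, the work surface at z = 0. Lengths are in mm, angles in rad, forces in N, time in s.
With the tool pointing down it reaches from about 275 to 975 mm from the base axis. Payload 8.4 kg.
Tool frame: the origin (TCP) lies at the very end of the fingers, on their centre line; the grasp point (between the pads) lies 19 mm behind it (ctrl.pinch_z is the distance from the TCP to the grasp point, in mm); z points along the fingers, y is the direction in which the jaws open and shut (so a half turn about z gives the same grasp; the last joint's range is limited). The gripper opens to 92 mm and grips with 3 to 60 N. Pads are 20 mm wide; open, the fingers measure 128 mm over their backs; the gripper's body (75 mm by 189 mm) begins 69 mm behind the grasp point.
Start: joints at [-1.302, 0.353, 1.633, -0, 1.155, -0.002], TCP at [167.187, -602.226, 214.583] pointing down, gripper open.
Joint ranges: [-2.63, 2.63], [-0.92, 2.1], [0.06, 2.66], [-1.3, 4.44], [0, 2.69], [-3.02, 3.02]. Speed limits (rad/s): [2.22, 2.22, 2.79, 3.14, 3.14, 3.14].

INTERFACE

Orientations are given as a unit quaternion [w, x, y, z].
In Python, from bench import ctrl gives the robot as it stands.
- The arm moves only by the tool send_rows, never from a script. Its argument "motion" is a list of rows, each an object with "slide": the shift along the tool's x, y, z as a fraction of full scale, a list of three; "rot": the turn, a rotation vector about the tool's x, y, z as a fraction of full scale, a list of three; "jaw": the closure, from 0 (fully open) to 1 (shut). In form: [{"slide": [dx, dy, dz], "rot": [rx, ry, rz], "jaw": jaw}, ...]. A call has 1 to 12 rows; each row shifts and turns the commanded pose from where the row before left it, along the tool's axes as they then stand; what a row does not reach is not made up. Full scale, the value 1, is 0.04 m for a shift and 5 degrees for a turn. A row lasts 1/12 s, in which the tool goes at most 41.7 mm and 7.16 degrees, less where a joint would pass 70% of its speed; a pose out of reach is approached as far as the arm can. A call with a number of a shift or a turn outside -1 to 1 is refused whole. A call with a gripper value outside its range is refused whole. The fingers move at their own pace and stop on an object; "squeeze" is the grip in N (left out, the last holds). Time passes only in rows, so rows that do not move let the fingers close. It gives the time, the measured TCP pose, the force and the opening at its end, in the units of the state.
- ctrl.read_state(): the state, without advancing time (a new reading comes with each control period).
- ctrl.capture(name): name is "side" or "top" or "wrist"; returns the picture (400x640x3 uint8, red, green, blue); there is no depth.
- ctrl.get_calibration(name): a dict with "camera_matrix" (3x3 intrinsics, pixels), "cam_to_world" (4x4, takes a point from camera to world coordinates). Camera axes: x right, y up, looking along -z (the intrinsics and any distortion apply to the point x, -y, -z); pixel columns grow to the right and rows downward; lengths in mm; the calibration is good to about 2 mm. A picture is of the moment at which its call begins: read the wrist's pose just before it. get_calibration takes no time and is no camera call; for the wrist camera it gives the pose at the moment of the call.
- ctrl.hand_in(): hands the job in, once; it reports no verdict.
The state is a dict: "time_s": time; "joints": joint angles; "joint_vel": joint speeds; "effort": joint torques, N m; "eef_pos": TCP position; "orientation": TCP orientation; "force": force on the tool from outside, world axes, zero at the start; "moment": the same for the moment, N m; "finger_gap": finger opening in mm.
Only numpy, scipy, OpenCV 4.12 (cv2) and the standard library are available. Lean on these libraries where they do the work, as an engineer would, in place of code of your own. Each camera call takes 0.05 s, during which the arm holds its last target. There are 200 camera calls.

## Working session

There is one attempt and no reset: what is moved stays moved. The work goes in short steps, Python scripts to look and compute and a tool call to move; the robot and the scene stay as the last step left them, time stands still between calls to the robot, and variables do not carry over. Pictures are saved under pics/ and viewed, about 8 in all and at most 12, crops included, and the job is handed in when it is done.

Besides the shell and the picture viewer there is one more tool, called after "Call:" by a JSON object that holds its "op" and its "data". send_rows: Moves the arm, as the interface text tells. Its arguments: {"type":"object","properties":{"motion":{"type":"array"},"squeeze":{"type":"number"}},"required":["motion"]}

```bash
mkdir -p pics; ls
cat > h.py <<'E'
import numpy as np, cv2
from bench import ctrl
def snap(n,f):
    c=ctrl.get_calibration(n); im=ctrl.capture(n); cv2.imwrite(f'pics/{f}.png',im[...,::-1]); np.savez(f'pics/{f}.npz',K=c['camera_matrix'],T=c['cam_to_world']); return im
def load(f):
    d=np.load(f'pics/{f}.npz'); return d['K'],d['T']
def ray(f,u,v):
    K,T=load(f); p=np.linalg.inv(K)@[u,v,1]; d=T[:3,:3]@[p[0],-p[1],-p[2]]; return T[:3,3],d/np.linalg.norm(d)
def atz(f,u,v,z):
    o,d=ray(f,u,v); return o+d*(z-o[2])/d[2]
def proj(f,P):
    K,T=load(f); q=T[:3,:3].T@(np.array(P)-T[:3,3]); p=K@[q[0],-q[1],-q[2]]; return p[:2]/p[2]
def tri(*r):
    A=0;b=0
    for f,u,v in r:
        o,d=ray(f,u,v); M=np.eye(3)-np.outer(d,d); A=A+M; b=b+M@o
    return np.linalg.solve(A,b)
E
python3 - <<'E'
from h import *
s=ctrl.read_state(); print(s)
for n in('side','top','wrist'):
    snap(n,n+'0'); print(n,ctrl.get_calibration(n))
a=[cv2.imread(f'pics/{n}0.png') for n in('top','side')]
cv2.imwrite('pics/two.png',np.vstack([cv2.resize(x,(480,300)) for x in a]))
E
```

```text
pics
{'time_s': 0.0, 'joints': array([-1.30243607e+00,  3.53672735e-01,  1.63412316e+00, -1.45001973e-05,
        1.15523928e+00, -2.41155064e-03]), 'joint_vel': array([-9.62704510e-04, -1.23405223e-04, -5.30984821e-04,  8.11602465e-04,
        5.42367647e-04, -4.07728167e-05]), 'effort': array([ 1.92815860e-03, -5.93836570e+01, -3.34209824e+01,  6.98814634e-02,
        2.35212478e-02, -9.45270153e-05]), 'eef_pos': array([ 167.02555355, -601.74061404,  213.85305782]), 'orientation': array([-7.14016516e-04,  9.90848665e-01,  1.34975564e-01, -1.02199489e-04]), 'force': array([ 0.20109442,  0.55732983, -0.6554704 ]), 'moment': array([-0.04042862, -0.01245059, -0.00579493]), 'finger_gap': 91.9111238924849}
side {'camera_matrix': array([[461.81711856,   0.        , 321.08660618],
       [  0.        , 461.81711856, 193.69794496],
       [  0.        ,   0.        ,   1.        ]]), 'cam_to_world': array([[-9.03843231e-01,  2.44818920e-01, -3.50900427e-01,
         4.77012336e+01],
       [-4.27496284e-01, -5.50708801e-01,  7.16914739e-01,
         9.04317094e+02],
       [-1.77296614e-02,
[... 519 characters left out ...]
-2.79376658e-02,  1.67539208e-01,  9.85469482e-01,
         9.55617880e+02],
       [ 0.00000000e+00,  0.00000000e+00,  0.00000000e+00,
         1.00000000e+00]])}
wrist {'camera_matrix': array([[302.576208  ,   0.        , 321.75038245],
       [  0.        , 302.576208  , 200.75910779],
       [  0.        ,   0.        ,   1.        ]]), 'cam_to_world': array([[ 2.67435853e-01,  9.19841365e-01,  2.87001617e-01,
         2.48515343e+02],
       [-9.63574584e-01,  2.55743621e-01,  7.82254482e-02,
        -5.79475353e+02],
       [-1.44382959e-03, -2.97467753e-01,  9.54730774e-01,
         3.83912985e+02],
       [ 0.00000000e+00,  0.00000000e+00,  0.00000000e+00,
         1.00000000e+00]])}
```

View pics/top0.png

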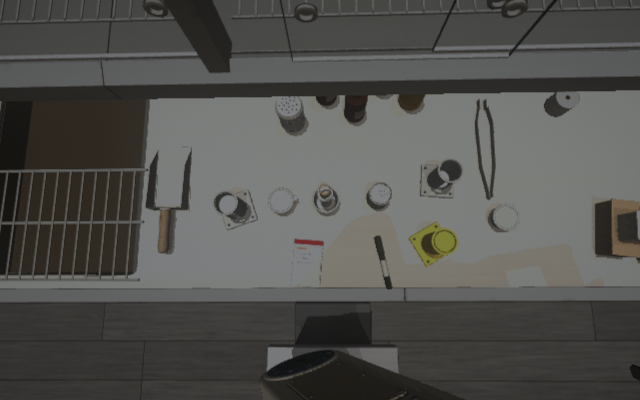

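View pics/side0.png

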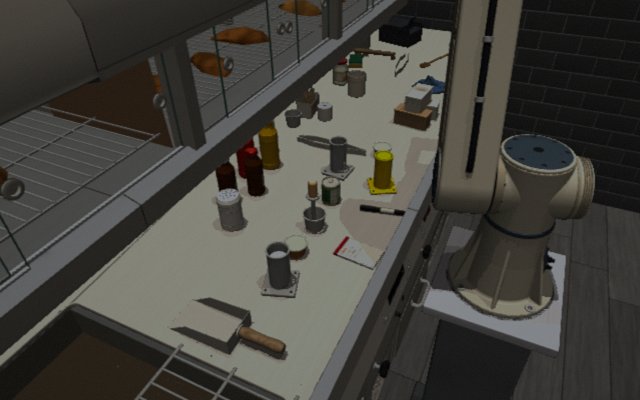

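The top view shows the pusher in its pot at about (325,197). The grey dispensers are at (230,206), which looks light at the mouth, and (445,175), which looks dark; the yellow look-alike is at (440,242). I'll zoom in to get exact positions.

Run:
```python
from h import *
t=cv2.imread('pics/top0.png'); s=cv2.imread('pics/side0.png')
def c(im,x,y,w,h,k): return cv2.resize(np.clip(im[y:y+h,x:x+w]*1.5,0,255).astype('uint8'),None,fx=k,fy=k,interpolation=cv2.INTER_CUBIC)
a=c(t,210,180,50,50,6);b=c(t,300,170,50,50,6)
d=c(s,255,230,50,70,6)[:300];d=cv2.resize(s[230:300,255:305],(214,300),interpolation=cv2.INTER_CUBIC)
e=cv2.resize(s[170:240,290:340],(214,300),interpolation=cv2.INTER_CUBIC)
g=c(t,415,150,50,50,6); r2=np.hstack([d,e]); r2=np.hstack([r2,np.zeros((300,172,3),'uint8')]) 
cv2.imwrite('pics/z.png',np.vstack([np.hstack([a,b])[:, :600],r2]))
```

```text
(no output)
```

View pics/z.png

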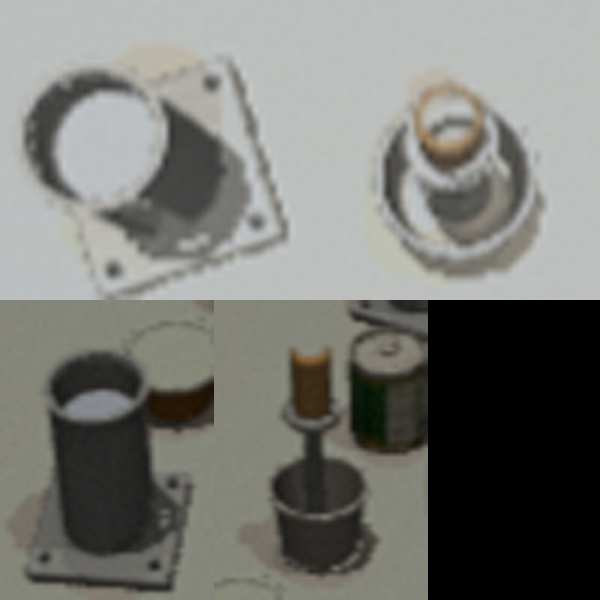

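Left dispenser: the lids are visible just under the mouth, so this is the target. The mouth is at top px (225.8,203.3) and side px (277.9,250.3). The handle top is at top px (325,189.7) and side px (312.6,182).

Run:
```python
from h import *
print('mouth',tri(('top0',225.8,203.3),('side0',277.9,250.3)),atz('top0',225.8,203.3,120),atz('side0',277.9,250.3,120))
print('handle',tri(('top0',325,189.7),('side0',312.6,182)),atz('top0',325,189.7,162),atz('side0',312.6,182,162))
# pot rim centre, foot guess
print('potrim',atz('top0',300+155/6,170+187/6,52),atz('side0',290+(318-214)/4.286,170+188/4.286,52))
print('right',atz('top0',450,170,120),'jar',atz('top0',282,201,40),'green',atz('top0',380,195,60), 'yellow',atz('top0',443,240,120),'topobj',atz('top0',290,105,60))
K,T=load('wrist0'); print(T[:3,3]-ctrl.read_state()['eef_pos'])
```

```text
mouth [487.97393013 240.89644218 116.4748616 ] [486.50997691 239.49656341 120.        ] [486.91095947 244.07764222 120.        ]
handle [508.7783126   11.29910025 158.12283924] [507.55968793  11.07043852 162.        ] [506.77610894  16.15817232 162.        ]
potrim [500.61137293  11.33451587  52.        ] [505.49391624  15.36460144  52.        ]
right [ 558.84162829 -274.41795745  120.        ] jar [504.08493737 121.28460493  40.        ] green [ 513.25089172 -120.93177743   60.        ] yellow [ 399.47723311 -249.15510695  120.        ] topobj [749.70688675 101.30101767  60.        ]
[ 81.41578017  22.4204054  169.79611679]
```

Call:
{"op": "send_rows", "data": {"motion": [{"slide":[0.616,-0.627,-0.033],"rot":[0,0,0],"jaw":0},{"slide":[0.616,-0.627,-0.033],"rot":[0,0,0],"jaw":0},{"slide":[0.616,-0.627,-0.033],"rot":[0,0,0],"jaw":0},{"slide":[0.616,-0.627,-0.033],"rot":[0,0,0],"jaw":0},{"slide":[0.616,-0.627,-0.033],"rot":[0,0,0],"jaw":0},{"slide":[0.616,-0.627,-0.033],"rot":[0,0,0],"jaw":0},{"slide":[0.616,-0.627,-0.033],"rot":[0,0,0],"jaw":0},{"slide":[0.616,-0.627,-0.033],"rot":[0,0,0],"jaw":0},{"slide":[0.616,-0.627,-0.033],"rot":[0,0,0],"jaw":0},{"slide":[0.616,-0.627,-0.033],"rot":[0,0,0],"jaw":0}]}}

```text
time_s: 0.98
eef_pos: [337.9, -293.0, 227.8]
orientation: [0.0, 0.991, 0.135, 0.0]
force: [0.4, -0.6, 0.1]
finger_gap: 91.6
```

Call:
{"op": "send_rows", "data": {"motion": [{"slide":[0.616,-0.627,-0.033],"rot":[0,0,0],"jaw":0},{"slide":[0.616,-0.627,-0.033],"rot":[0,0,0],"jaw":0},{"slide":[0.616,-0.627,-0.033],"rot":[0,0,0],"jaw":0},{"slide":[0.616,-0.627,-0.033],"rot":[0,0,0],"jaw":0},{"slide":[0.616,-0.627,-0.033],"rot":[0,0,0],"jaw":0},{"slide":[0.616,-0.627,-0.033],"rot":[0,0,0],"jaw":0},{"slide":[0.616,-0.627,-0.033],"rot":[0,0,0],"jaw":0},{"slide":[0.616,-0.627,-0.033],"rot":[0,0,0],"jaw":0},{"slide":[0.616,-0.627,-0.033],"rot":[0,0,0],"jaw":0},{"slide":[0.616,-0.627,-0.033],"rot":[0,0,0],"jaw":0},{"slide":[0,0,0],"rot":[0,0,0],"jaw":0},{"slide":[0,0,0],"rot":[0,0,0],"jaw":0}]}}

```text
time_s: 1.98
eef_pos: [508.1, 14.3, 240.7]
orientation: [-0.0, 0.991, 0.137, -0.0]
force: [-1.2, -0.0, -0.1]
finger_gap: 92.1
```

Run:
```python
from h import *
s=ctrl.read_state(); print(s['time_s'],s['eef_pos'],s['orientation'],s['joints'],s['force']); snap('wrist','w1')
print(proj('w1',(507.5,13,162)),proj('w1',s['eef_pos']))
```

```text
1.9833 [508.13817941  14.29689203 240.65718088] [-6.45341297e-06  9.90638826e-01  1.36508695e-01 -3.03608237e-04] [ 2.52164188e-02  1.44423188e-01  1.84908595e+00 -6.01502816e-05
  1.14868838e+00  1.32216488e+00] [-1.22740535 -0.03399246 -0.05645444]
[323.08710048 209.47962567] [321.82580285 249.3730161 ]
```

View pics/w1.png

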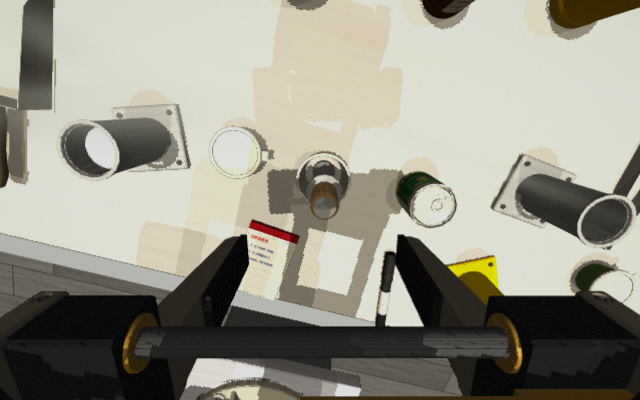

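The wrist view shows the handle top at about (325,206), the left mouth with white lids at (88,149), and the right dispenser deep and dark at (607,219). I'll fit the ellipses by code.

Run:
```python
from h import *
im=cv2.imread('pics/w1.png')
h=cv2.cvtColor(im,cv2.COLOR_BGR2HSV)
m=cv2.inRange(h,(5,70,20),(20,255,220)); m[:,:300]=0;m[:,350:]=0;m[:170]=0;m[225:]=0
ys,xs=np.nonzero(m); print('wood',xs.min(),xs.max(),ys.min(),ys.max(),len(xs))
c=[cv2.resize(im[y:y+60,x:x+80],None,fx=5,fy=5,interpolation=cv2.INTER_CUBIC) for x,y in((285,170),(50,115))]
for k in c:
  for i in range(0,400,50): cv2.putText(k,str(i//5),(i,10),0,.35,(0,0,255)); cv2.putText(k,str(i//5),(0,i+10),0,.35,(0,0,255))
cv2.imwrite('pics/z2.png',np.hstack(c))
for u,v in((325,206),):print(atz('w1',u,v,162))
print(atz('w1',88,149,120), proj('w1',(487,241.5,120)))
```

```text
wood 310 338 182 219 520
[511.00972382  12.27151466 162.        ]
[491.64786053 241.66100377 120.        ] [ 87.93633668 153.73482928]
```

View pics/z2.png

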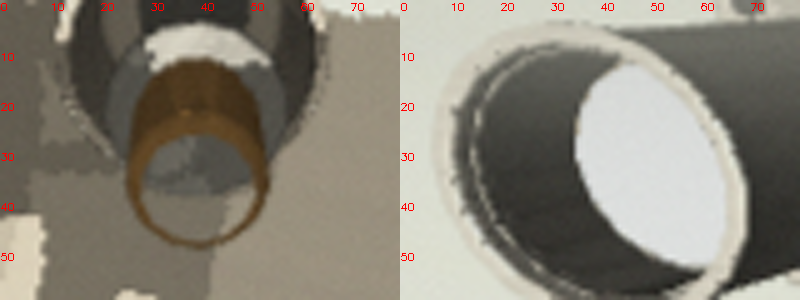

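Call:
{"op": "send_rows", "data": {"motion": [{"slide":[0,0.03,0.6],"rot":[0,0,0],"jaw":0},{"slide":[0,0,0.6],"rot":[0,0,0],"jaw":0},{"slide":[0,0,0.6],"rot":[0,0,0],"jaw":0},{"slide":[0,0,0.6],"rot":[0,0,0],"jaw":0},{"slide":[0,0,0.4],"rot":[0,0,0],"jaw":0},{"slide":[0,0,0.2],"rot":[0,0,0],"jaw":0},{"slide":[0,0,0],"rot":[0,0,0],"jaw":0}], "squeeze": 40}}

```text
time_s: 2.62
eef_pos: [506.5, 10.7, 119.5]
orientation: [-0.0, 0.991, 0.134, -0.002]
force: [-0.3, -0.3, 1.1]
finger_gap: 92.1
```

Call:
{"op": "send_rows", "data": {"motion": [{"slide":[0,0,0],"rot":[0,0,0],"jaw":0.5},{"slide":[0,0,0],"rot":[0,0,0],"jaw":0.7},{"slide":[0,0,0],"rot":[0,0,0],"jaw":1},{"slide":[0,0,0],"rot":[0,0,0],"jaw":1},{"slide":[0,0,0],"rot":[0,0,0],"jaw":1},{"slide":[0,0,0],"rot":[0,0,0],"jaw":1},{"slide":[0,0,0],"rot":[0,0,0],"jaw":1},{"slide":[0,0,0],"rot":[0,0,0],"jaw":1}]}}

```text
time_s: 3.28
eef_pos: [508.2, 11.8, 121.1]
orientation: [-0.0, 0.991, 0.135, 0.0]
force: [0.1, 0.8, 0.3]
finger_gap: 40.4
```

Call:
{"op": "send_rows", "data": {"motion": [{"slide":[0,0,0],"rot":[0,0,0],"jaw":1},{"slide":[0,0,0],"rot":[0,0,0],"jaw":1},{"slide":[0,0,0],"rot":[0,0,0],"jaw":1},{"slide":[0,0,0],"rot":[0,0,0],"jaw":1},{"slide":[0,0,0],"rot":[0,0,0],"jaw":1},{"slide":[0,0,0],"rot":[0,0,0],"jaw":1}]}}

```text
time_s: 3.78
eef_pos: [508.2, 11.8, 121.0]
orientation: [-0.0, 0.991, 0.135, -0.0]
force: [-0.1, 0.6, -0.5]
finger_gap: 25.1
```

Call:
{"op": "send_rows", "data": {"motion": [{"slide":[0,0,-0.2],"rot":[0,0,0],"jaw":1},{"slide":[0,0,-0.4],"rot":[0,0,0],"jaw":1},{"slide":[0,0,-0.5],"rot":[0,0,0],"jaw":1},{"slide":[0,0,-0.5],"rot":[0,0,0],"jaw":1},{"slide":[0,0,-0.5],"rot":[0,0,0],"jaw":1},{"slide":[0,0,-0.5],"rot":[0,0,0],"jaw":1},{"slide":[0,0,-0.5],"rot":[0,0,0],"jaw":1},{"slide":[0,0,-0.4],"rot":[0,0,0],"jaw":1},{"slide":[0,0,-0.2],"rot":[0,0,0],"jaw":1},{"slide":[0,0,0],"rot":[0,0,0],"jaw":1},{"slide":[0,0,0],"rot":[0,0,0],"jaw":1}], "squeeze": 55}}

```text
time_s: 4.7
eef_pos: [508.0, 11.7, 268.9]
orientation: [0.0, 0.991, 0.135, 0.0]
force: [-0.3, -0.4, -2.5]
finger_gap: 24.5
```

Run:
```python
from h import *
s=ctrl.read_state(); print(s['time_s'],s['eef_pos'],s['force'],s['finger_gap'])
for n in('wrist','side'): snap(n,n+'2')
a=cv2.imread('pics/wrist2.png')[130:330,220:420]; b=cv2.imread('pics/side2.png')[100:260,220:400]
cv2.imwrite('pics/z3.png',np.hstack([cv2.resize(x,(400,int(400*x.shape[0]/x.shape[1])))[:350] for x in(a,b)]))
p=s['eef_pos'];
for dz in(19-136-0,):
  print(proj('side2',p+[0,0,dz]),proj('wrist2',p+[0,0,dz]),proj('side2',p+[0,0,19+24]),proj('wrist2',p+[0,0,19+24]))
```

```text
4.7 [507.97805438  11.73437378 268.86215493] [-0.33415848 -0.36912029 -2.45626505] 24.489919493326322
[313.03371783 184.09069228] [321.84273681 196.044848  ] [311.20646023 131.63557726] [321.82539901 289.53912242]
```

View pics/z3.png

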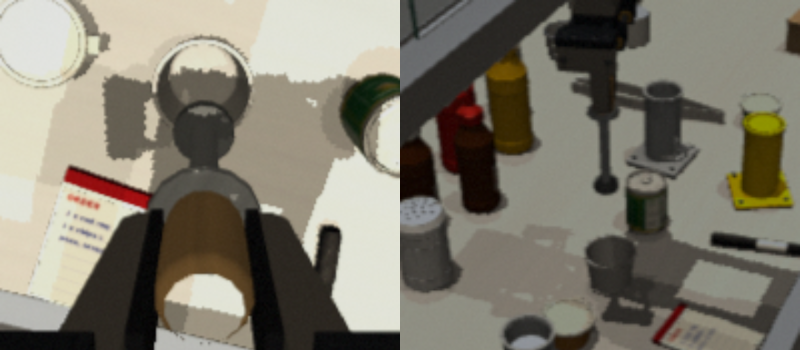

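Run:
```python
from h import *
p=np.array([507.98,11.73,268.86]); ex=np.array([.9636,.2674,0]);
for d in(0,2,4):
  q=p+ex*d
  print(d,'foot far edge',proj('wrist2',q+15*ex+[0,0,-117])[1],'foot near',proj('wrist2',q-15*ex+[0,0,-105])[1],'guard far',proj('wrist2',q+19*ex+[0,0,-11])[1],'handle top near',proj('wrist2',q-13*ex+[0,0,43])[1],'far',proj('wrist2',q+13*ex+[0,0,43])[1])
print(proj('side2',p+[0,0,-117]),proj('side2',p+[0,0,-105]),proj('side2',p+[0,0,-11]))
```

```text
0 foot far edge 181.2602758207344 foot near 214.4670408162387 guard far 214.4803752195482 handle top near 312.2680060024427 far 265.56837950598816
2 foot far edge 179.2552814858648 foot near 212.5123429907116 guard far 211.50678324460202 handle top near 308.84716199963543 far 261.765188940795
4 foot far edge 177.24215915685932 foot near 210.54965191934966 guard far 208.51467319499636 handle top near 305.3990004337758 far 257.929964785195
[313.03380685 184.09029729] [312.90669011 180.44113749] [311.85679439 150.30162009]
```

Call:
{"op": "send_rows", "data": {"motion": [{"slide":[0.05,-0.28,0],"rot":[0,0,0],"jaw":1},{"slide":[0.1,-0.56,0],"rot":[0,0,0],"jaw":1},{"slide":[0.12,-0.64,0],"rot":[0,0,0],"jaw":1},{"slide":[0.12,-0.64,0],"rot":[0,0,0],"jaw":1},{"slide":[0.12,-0.64,0],"rot":[0,0,0],"jaw":1},{"slide":[0.12,-0.64,0],"rot":[0,0,0],"jaw":1},{"slide":[0.12,-0.64,0],"rot":[0,0,0],"jaw":1},{"slide":[0.12,-0.64,0],"rot":[0,0,0],"jaw":1},{"slide":[0.1,-0.56,0],"rot":[0,0,0],"jaw":1},{"slide":[0.075,-0.4,0],"rot":[0,0,0],"jaw":1},{"slide":[0,0,0],"rot":[0,0,0],"jaw":1},{"slide":[0,0,0],"rot":[0,0,0],"jaw":1}]}}

```text
time_s: 5.8
eef_pos: [487.3, 241.1, 268.1]
orientation: [0.0, 0.991, 0.136, -0.001]
force: [-0.2, 0.3, -1.1]
finger_gap: 25.2
```

Run:
```python
from h import *
s=ctrl.read_state(); print(s['time_s'],s['eef_pos'],s['orientation'],s['force'],s['finger_gap'])
snap('wrist','w3'); snap('side','s3')
a=cv2.resize(cv2.imread('pics/w3.png')[120:320,240:400],None,fx=2.5,fy=2.5); b=cv2.resize(cv2.imread('pics/s3.png')[150:310,215:343],None,fx=3.125,fy=3.125)
cv2.imwrite('pics/z4.png',np.hstack([a,b]))
p=s['eef_pos']
for z in(120,110): print(proj('w3',(p[0],p[1],z)),proj('s3',(p[0],p[1],z)))
```

```text
5.8 [487.27301811 241.12497439 268.05073438] [ 2.98742106e-04  9.90711184e-01  1.35980228e-01 -7.98370073e-04] [-0.19831099  0.26277021 -1.14267619] 25.17395262918229
[321.77143496 187.69217547] [278.38702084 249.45356775]
[321.77071058 185.38438406] [278.69766591 252.52181354]
```

View pics/z4.png

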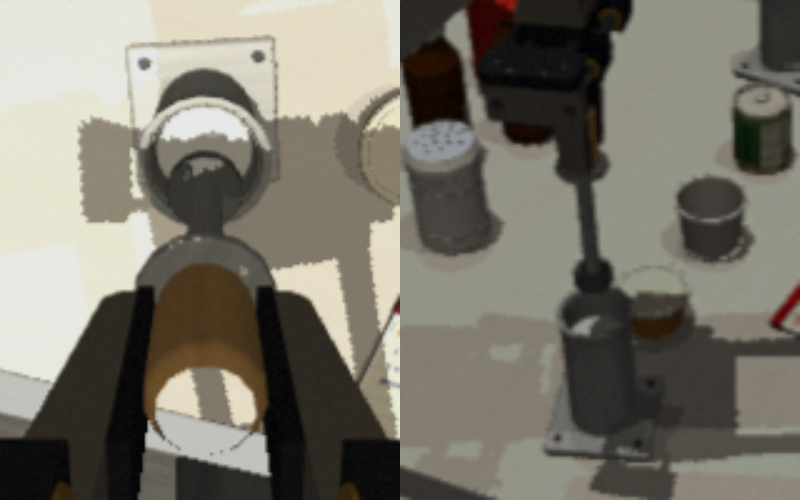

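The pusher is centred over the mouth, with about 1.5 mm left to add along tool x. Descending.

Call:
{"op": "send_rows", "data": {"motion": [{"slide":[0.04,0,0.25],"rot":[0,0,0],"jaw":1},{"slide":[0,0,0.25],"rot":[0,0,0],"jaw":1},{"slide":[0,0,0.25],"rot":[0,0,0],"jaw":1},{"slide":[0,0,0.25],"rot":[0,0,0],"jaw":1},{"slide":[0,0,0.25],"rot":[0,0,0],"jaw":1},{"slide":[0,0,0.2],"rot":[0,0,0],"jaw":1},{"slide":[0,0,0.2],"rot":[0,0,0],"jaw":1}]}}

```text
time_s: 6.48
eef_pos: [489.6, 240.5, 202.1]
orientation: [0.0, 0.991, 0.135, -0.0]
force: [-0.9, -0.4, 3.0]
finger_gap: 25.0
```

Call:
{"op": "send_rows", "data": {"motion": [{"slide":[0,0,0.2],"rot":[0,0,0],"jaw":1},{"slide":[0,0,0.2],"rot":[0,0,0],"jaw":1},{"slide":[0,0,0.2],"rot":[0,0,0],"jaw":1},{"slide":[0,0,0.2],"rot":[0,0,0],"jaw":1},{"slide":[0,0,0.15],"rot":[0,0,0],"jaw":1},{"slide":[0,0,0],"rot":[0,0,0],"jaw":1}]}}

```text
time_s: 6.98
eef_pos: [489.1, 240.6, 163.5]
orientation: [0.0, 0.991, 0.135, -0.001]
force: [-1.1, -0.5, -1.6]
finger_gap: 25.3
```

Call:
{"op": "send_rows", "data": {"motion": [{"slide":[0,0,0.08],"rot":[0,0,0],"jaw":1},{"slide":[0,0,0.08],"rot":[0,0,0],"jaw":1},{"slide":[0,0,0.05],"rot":[0,0,0],"jaw":1}]}}

```text
time_s: 7.23
eef_pos: [489.8, 241.0, 156.6]
orientation: [-0.0, 0.991, 0.135, 0.0]
force: [-0.8, 0.2, 2.2]
finger_gap: 25.2
```

Call:
{"op": "send_rows", "data": {"motion": [{"slide":[0,0,0.03],"rot":[0,0,0],"jaw":1},{"slide":[0,0,0.02],"rot":[0,0,0],"jaw":1}]}}

```text
time_s: 7.4
eef_pos: [489.8, 240.9, 154.7]
orientation: [-0.0, 0.991, 0.135, 0.0]
force: [-1.2, -0.6, 2.2]
finger_gap: 24.6
```

Call:
{"op": "send_rows", "data": {"motion": [{"slide":[0,0,0.03],"rot":[0,0,0],"jaw":1},{"slide":[0,0,0.02],"rot":[0,0,0],"jaw":1}]}}

```text
time_s: 7.57
eef_pos: [490.5, 241.2, 153.8]
orientation: [-0.0, 0.991, 0.135, 0.001]
force: [-3.4, -0.7, 19.8]
finger_gap: 25.1
```

Call:
{"op": "send_rows", "data": {"motion": [{"slide":[0,0,0.02],"rot":[0,0,0],"jaw":1},{"slide":[0,0,0],"rot":[0,0,0],"jaw":1}]}}

```text
time_s: 7.73
eef_pos: [490.8, 241.3, 153.8]
orientation: [-0.0, 0.991, 0.135, 0.001]
force: [-3.8, -1.8, 17.2]
finger_gap: 24.9
```

Call:
{"op": "send_rows", "data": {"motion": [{"slide":[0,0,0],"rot":[0,0,0],"jaw":1},{"slide":[0,0,0],"rot":[0,0,0],"jaw":1},{"slide":[0,0,0],"rot":[0,0,0],"jaw":1},{"slide":[0,0,0],"rot":[0,0,0],"jaw":1}]}}

```text
time_s: 8.07
eef_pos: [490.7, 241.3, 153.7]
orientation: [-0.0, 0.991, 0.135, 0.001]
force: [-2.9, -2.1, 16.3]
finger_gap: 25.2
```

Run:
```python
from h import *
s=ctrl.read_state(); print(s['eef_pos'],s['force'],s['moment'],s['orientation'])
snap('side','s5')
b=cv2.imread('pics/s5.png')[150:310,215:343]
cv2.imwrite('pics/z5.png',cv2.resize(b,None,fx=3,fy=3))
```

```text
[490.72117321 241.31306959 153.74936701] [-2.87069272 -2.12803435 16.28993205] [-0.40802241  0.81291857  0.01811824] [-4.72097496e-04  9.90848460e-01  1.34971639e-01  1.32811965e-03]
```

View pics/z5.png

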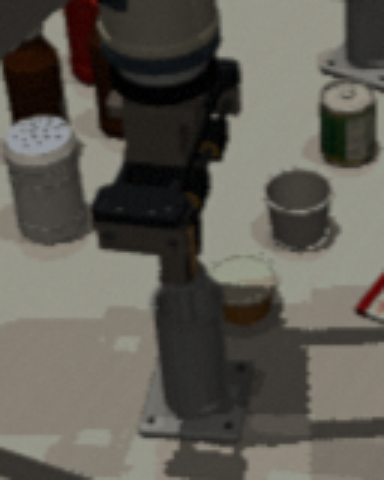

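Call:
{"op": "send_rows", "data": {"motion": [{"slide":[0,0,-0.03],"rot":[0,0,0],"jaw":1},{"slide":[0,0,-0.015],"rot":[0,0,0],"jaw":1},{"slide":[0,0,0],"rot":[0,0,0],"jaw":1}]}}

```text
time_s: 8.37
eef_pos: [490.0, 241.0, 153.9]
orientation: [-0.0, 0.991, 0.135, 0.0]
force: [0.4, 0.3, 4.6]
finger_gap: 24.8
```

Call:
{"op": "send_rows", "data": {"motion": [{"slide":[0,0,0],"rot":[0,0,0],"jaw":0.6},{"slide":[0,0,0],"rot":[0,0,0],"jaw":0.4},{"slide":[0,0,0],"rot":[0,0,0],"jaw":0.2},{"slide":[0,0,0],"rot":[0,0,0],"jaw":0},{"slide":[0,0,0],"rot":[0,0,0],"jaw":0},{"slide":[0,0,0],"rot":[0,0,0],"jaw":0},{"slide":[0,0,0],"rot":[0,0,0],"jaw":0},{"slide":[0,0,0],"rot":[0,0,0],"jaw":0},{"slide":[0,0,0],"rot":[0,0,0],"jaw":0},{"slide":[0,0,0],"rot":[0,0,0],"jaw":0}]}}

```text
time_s: 9.2
eef_pos: [489.7, 240.8, 153.6]
orientation: [0.0, 0.991, 0.135, 0.0]
force: [0.9, -0.2, -0.2]
finger_gap: 89.7
```

Released. Raising straight up, and then a bit clear for a look.

Call:
{"op": "send_rows", "data": {"motion": [{"slide":[0,0,-0.2],"rot":[0,0,0],"jaw":0},{"slide":[0,0,-0.5],"rot":[0,0,0],"jaw":0},{"slide":[0,0,-0.7],"rot":[0,0,0],"jaw":0},{"slide":[0,0,-0.7],"rot":[0,0,0],"jaw":0},{"slide":[0,0,-0.7],"rot":[0,0,0],"jaw":0},{"slide":[0,0,-0.5],"rot":[0,0,0],"jaw":0},{"slide":[0,0,-0.2],"rot":[0,0,0],"jaw":0},{"slide":[0,0,0],"rot":[0,0,0],"jaw":0},{"slide":[0,0,0],"rot":[0,0,0],"jaw":0},{"slide":[0,0,0],"rot":[0,0,0],"jaw":0}]}}

```text
time_s: 10.03
eef_pos: [488.9, 240.4, 292.1]
orientation: [0.0, 0.991, 0.135, -0.001]
force: [-0.2, 0.1, -0.3]
finger_gap: 91.9
```

Run:
```python
from h import *
s=ctrl.read_state(); print(s['time_s'],s['eef_pos'],s['force'],s['finger_gap'])
snap('wrist','w6'); snap('side','s6')
a=cv2.resize(cv2.imread('pics/w6.png')[100:300,240:400],None,fx=2.5,fy=2.5); b=cv2.resize(cv2.imread('pics/s6.png')[150:310,215:343],None,fx=3.125,fy=3.125)
cv2.imwrite('pics/z6.png',np.hstack([a,b]))
for z in(195,120):print(z,proj('w6',(489,240.7,z)),proj('s6',(489,240.7,z)))
```

```text
10.0333 [488.89607514 240.36035769 292.09528727] [-0.18369485  0.11827549 -0.32133496] 91.87946635047945
195 [321.49773852 201.64654774] [275.37031645 224.99022837]
120 [321.54819298 182.11679674] [277.83656527 249.1276496 ]
```

View pics/z6.png

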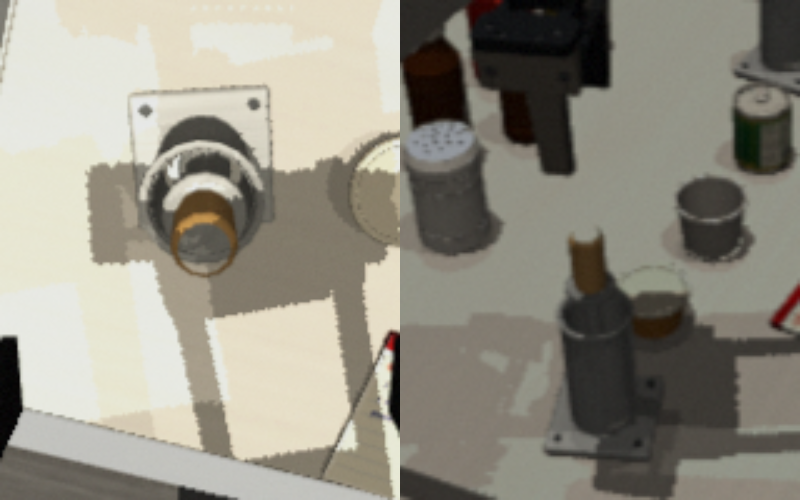

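The pusher is standing upright in the tube. Its handle top is at side px (274.8,225.2), against a predicted (275.4,225.0) for lids fully home, and the gripper is clear.

```bash
python3 -c "
from bench import ctrl
print(ctrl.hand_in())"
```

```text
the job is handed in; nothing more can be done
None
```

The lids are pushed to the bottom of the tube, and the pusher is standing on them with the gripper well clear. I handed the job in after about 10 s of robot time; the hand-in reports no verdict.

- **Which dispenser:** the one with lids high up was the left one, with its mouth at about (489, 241, 120). The right one looked deep and dark inside, so I left it alone.
- **Pusher:** I gripped the handle from above, lifted the foot clear of the pot and lowered it into the tube on its axis. The pot is still upright in the later side views.
- **Push:** the stack stopped dead with the fingertips at 153.8 mm, against 154 mm expected for lids fully home. I held it there at 16–20 N, eased off to about 5 N, opened the jaws and rose straight up.
- **Last checks:** the side view puts the handle top within 1 px of where it should be for lids fully home (z = 195 mm). The wrist view reads about 4 px (roughly 3 mm) off along x. That is close to the 2 mm bias the wrist camera showed when I measured the handle earlier, and the pusher still looks upright in it. No check failed.

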